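Roll the marked rod line-up and press it into the drilling jig

ROBOT

A 6-joint arm with a two-finger parallel gripper is mounted at the origin on the work surface. World frame = base frame: x ahead of the robot, y to its left, z up, the work surface at z = 0. Lengths are in m, angles in rad, forces in N, time in s.
With the tool pointing down it reaches from about 0.275 to 0.85 m from the base axis. Payload 19 kg.
Tool frame: the origin (TCP) lies midway between the tips of the shut fingers; the grasp point (between the pads) lies 19 mm behind it; z points along the fingers, y is the line along which they close (so a half turn about z gives the same grasp; the last joint's range is limited). The gripper opens to 85 mm and grips with 20 to 120 N. Pads are 22 mm wide; open, the fingers measure 114 mm over their backs; the gripper's body (76 mm by 85 mm) begins 54 mm behind the grasp point. The pads swing forward as they close: fully open they stand 13 mm farther back than shut.
Start: joints at [-1.3, 0.15, 1.437, -0, 1.554, -0.134], TCP at [0.226, -0.529, 0.231] pointing down, gripper open.
Joint ranges: [-2.8, 2.8], [-0.68, 2.1], [0.12, 2.68], [-1.39, 4.53], [0.16, 2.79], [-2.81, 2.81]. Speed limits (rad/s): [1.89, 1.89, 2.22, 3.01, 3.01, 3.01].

INTERFACE

Orientations are given as a 3x3 rotation matrix whose columns are the frame's x, y, z axes.
In Python, from bench import get_obs, read_camera, finish_job gives the robot as it stands.
- The arm moves only by the shell command python3 -m creep 'ROWS' [OPENING] [FORCE]. ROWS is JSON, a list that holds one entry, the list of rows, each a list of 4 numbers: the shift along the world's x, y, z in mm, then the turn about the world's z in degrees. In form: [[[dx, dy, dz, roll], ...]]. A call has 1 to 10 rows; each row shifts and turns the commanded pose from where the row before left it; what a row does not reach is not made up. A row lasts 1/12 s, in which the tool goes at most 41.7 mm and 7.16 degrees, less where a joint would pass 70% of its speed; a pose out of reach is approached as far as the arm can. A call is refused whole if a number of a shift passes 41.7 or a number of a turn 7.16, either way. A call with a gripper value outside its range is refused whole. OPENING is the finger opening in mm, from 0 to 85.4, set as the call begins (- or left out, the last holds). The fingers move at their own pace and stop on an object; FORCE is the grip in N (left out, the last holds). Time passes only in rows, so rows that do not move let the fingers close. It gives the time, the measured TCP pose, the force, the opening and the grip force at its end, in the units of the state.
- get_obs(): the state, without advancing time (a new reading comes with each control period).
- read_camera(name): name is "scene" or "side" or "wrist"; returns a dict with "img" (420x560x3 uint8, red, green, blue), "mtx" (3x3 intrinsics, pixels), "k1" (the pictures are not rectified: a ray, as slopes to the right and down, at radius r is drawn at 1 + k1 r^2 times it, then the intrinsics apply), "xyz" and "rotation" of the camera in the world; the wrist camera has in their place "mount" (4x4, takes a point from camera to tool coordinates, whose origin is the TCP and whose axes are the flange's). Camera axes: x right, y down, z forward; pixel columns grow to the right and rows downward; lengths in m; the calibration is good to about 2 mm. A picture is of the moment at which its call begins: read the wrist's pose just before it. There is no depth.
- finish_job(): hands the job in; it is judged then, once.
The state is a dict: "time_s": time; "joint_positions": joint angles; "dq": joint speeds; "joint_efforts": joint torques, N m; "tool_pos": TCP position; "tcp_rot": TCP orientation; "contact_force": force on the tool from outside, world axes, zero at the start; "wrist_torque": the same for the moment, N m; "gripper_width": finger opening in m; "finger_force": force on a finger pad.
Only numpy, scipy, OpenCV 4.12 (cv2) and the standard library are available. Lean on these libraries where they do the work, as an engineer would, in place of code of your own. Each camera call takes 0.05 s, during which the arm holds its last target. There are 200 camera calls.

TASK

Set the round wooden rod in the plywood drilling jig ready for drilling: turn it (it can be rolled along the bench) until the red line painted along it lies on top, lay it on the jig board and push it firmly home into the corner, so that it presses on the grey fence blocks and on the dark end stop at the same time, but without ramming it (no more than 40 N on either). Then let go and leave it lying there at rest, flush with the fence and the end stop, line still on top; leave the screwdriver, tape roll, hammer, offcut and pin jar where they are.

Things in the scene. Friction and masses are not known exactly. Their poses are not given: they have to be found in the camera images.
- rod: Pale round wooden rod, 44 mm diameter, 150 mm long, about 0.18 kg, starting on the bench on its side, free to roll. Origin at its centre (on its axis, mid-length, 22 mm above what it lies on); x runs along its axis. Its y and z axes turn with it but have no relation to the red line.
- line: The red line painted along the full length of the rod, about 13 mm wide, also drawn as a radius on both end faces. It is fixed to the rod: same origin (the rod's centre) and same x axis (the rod's axis); its z axis points from the rod's axis out through the middle of the line, so the line is on top when this z points straight up. At the start the line faces sideways or down by an unknown amount.
- jig: Plywood jig board, 220 (x) by 200 (y) mm, 12 mm thick, screwed to the bench. Origin at the centre of its underside. It carries the fence on its +y side and the end stop at its +x end; a rod fully home lies along the jig's x with its centre at x 10, y 38, z 34 mm in this frame.
- fence: Two grey fence blocks on the jig, each 35 (x) by 25 (y) mm and 34 mm tall above the board. Origin at the centre of the jig board's top face, axes as the jig's. Their working faces look to -y and lie at y = 60 mm; the blocks span x -65 to -30 mm and x 50 to 85 mm. The 80 mm gap between them is open, with nothing behind, so that a finger fits there beside a rod.
- end_stop: Dark steel end stop on the jig, 20 (x) by 54 (y) mm, 34 mm tall above the board. Origin at the centre of the jig board's top face, axes as the jig's. Its working face looks to -x at x = 85 mm and spans y 5 to 59 mm.
- screwdriver: Screwdriver with an orange handle, 180 mm long, 26 mm thick, lying on the bench between the two work places, handle towards the robot; origin at its mid-length on its underside, x along it. A bystander.
- tape: Yellow roll of tape lying flat, 90 mm diameter, 24 mm tall, origin at the centre of its underside. A bystander.
- mallet: Hammer with a wooden handle, 260 mm long, lying at the right; origin mid-length on its underside, x along it towards the head. A bystander.
- offcut: Brown wooden offcut, 90 by 45 by 30 mm, at the back beside the jar; origin at the centre of its underside. A bystander.
- pin_jar: Green glass jar with bead-headed pins, 80 mm diameter, 180 mm tall with the pins, at the back; origin at the centre of its underside. A bystander.
Mind the look-alikes: they are no part of the job. Leave any green or orange look-alike of the rod alone.

How it is judged:
By the outcome, as a careful person would: the job done as asked, in the order asked, and still so for the second after the job is handed in, with the robot touching nothing.
It also fails if it takes over 58 s, if anything falls off the work surface, if the arm or the gripper's body presses on something with over 40 N, if the wrist force passes 120 N, or if a joint passes its speed limit or range.

## Working session

There is one attempt and no reset: what is moved stays moved. The work goes in short steps, Python scripts to look and compute and a shell command to move; the robot and the scene stay as the last step left them, time stands still between calls to the robot, and variables do not carry over. Pictures are saved under pics/ and viewed, at most 10 in all, crops included, and the job is handed in when it is done.

```bash
mkdir -p pics; ls
cat > h.py <<'E'
import numpy as np, cv2
from bench import get_obs, read_camera
def cam(name):
    o=get_obs(); c=read_camera(name)
    if name=="wrist":
        M=np.array(c["mount"]); R=np.array(o["tcp_rot"]); t=np.array(o["tool_pos"])
        c["rotation"]=R@M[:3,:3]; c["xyz"]=R@M[:3,3]+t
    return c
def save(c,f): cv2.imwrite("pics/"+f,c["img"][:,:,::-1])
def ray(c,uv):
    K=np.array(c["mtx"]); p=np.array([(uv[0]-K[0,2])/K[0,0],(uv[1]-K[1,2])/K[1,1]]); q=p.copy()
    for _ in range(30): q=p/(1+c["k1"]*(q@q))
    return np.array(c["xyz"]), np.array(c["rotation"])@np.array([q[0],q[1],1])
def at(c,uv,z):
    o,d=ray(c,uv); return o+d*(z-o[2])/d[2]
def proj(c,P):
    p=np.array(c["rotation"]).T@(np.array(P)-np.array(c["xyz"])); q=p[:2]/p[2]; q=q*(1+c["k1"]*(q@q)); K=np.array(c["mtx"])
    return K[:2,:2]@q+K[:2,2]
E
python3 - <<'E'
from h import *
for n in("scene","side"):
    c=cam(n); save(c,n+"0.png"); print(n,np.round(c["xyz"],3),np.round(c["rotation"],2).tolist(),c["mtx"][0][0])
o=get_obs(); print(o["time_s"],o["tool_pos"],o["tcp_rot"])
E
```

```text
pics
scene [ 1.448 -0.108  1.234] [[0.03, 0.81, -0.59], [1.0, -0.02, 0.03], [0.01, -0.59, -0.81]] 544.0561505275049
side [0.176 1.294 0.876] [[-0.96, -0.12, 0.25], [-0.27, 0.49, -0.83], [-0.02, -0.86, -0.5]] 546.2037533237019
0.1 [ 0.22637911 -0.52833086  0.23076975] [[ 9.19188746e-01  3.93817182e-01 -2.78141730e-04]
 [ 3.93817253e-01 -9.19188191e-01  1.02039521e-03]
 [ 1.46184572e-04 -1.04747280e-03 -9.99999441e-01]]
```

View pics/scene0.png

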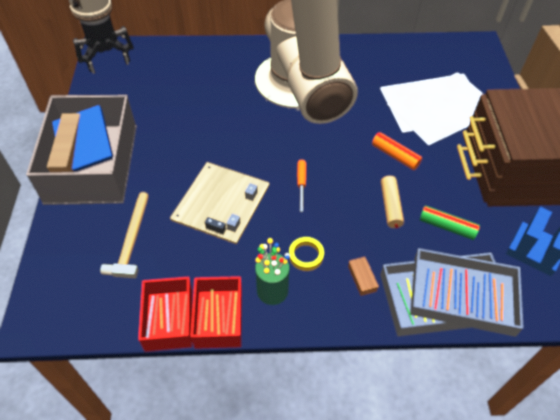

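View pics/side0.png

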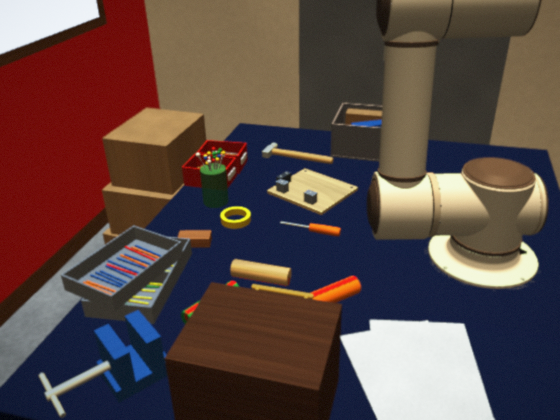

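Candidates for the rod: the pale one at scene (392,201), side (260,272); the orange one at scene (397,150); the green one at scene (450,221). The pale one fits the description. The jig is at scene (220,202). I'll check with a close crop.

Run:
```python
from h import *
c=cam("scene"); s=cam("side")
A=cv2.resize(c["img"][170:240,360:430],(400,400),interpolation=cv2.INTER_CUBIC)
B=cv2.resize(s["img"][245:300,220:300],(400,275),interpolation=cv2.INTER_CUBIC)
J=cv2.resize(c["img"][155:255,160:280],(400,333),interpolation=cv2.INTER_CUBIC)
o=np.zeros((600,800,3),np.uint8); o[:400,:400]=A;o[:275,400:]=B;o[275:600,400:]=J[:325]
cv2.imwrite("pics/crop0.png",o[:,:,::-1])
# rough rod + jig
for uv in((389,178),(395,222)): print(at(c,uv,.022))
for uv in((237,271-0),(284,272)): print(at(s,uv,.022))
for uv in((208,164),(270,185),(236,241),(172,215)): print(at(c,uv,.012))
```

```text
[0.45851373 0.24746257 0.022     ]
[0.61293969 0.24063695 0.022     ]
[0.6023315 0.2532687 0.022    ]
[0.48482858 0.22770059 0.022     ]
[ 0.38365784 -0.27726839  0.012     ]
[ 0.46755203 -0.09598654  0.012     ]
[ 0.65636601 -0.19051644  0.012     ]
[ 0.56651023 -0.36735192  0.012     ]
```

View pics/crop0.png

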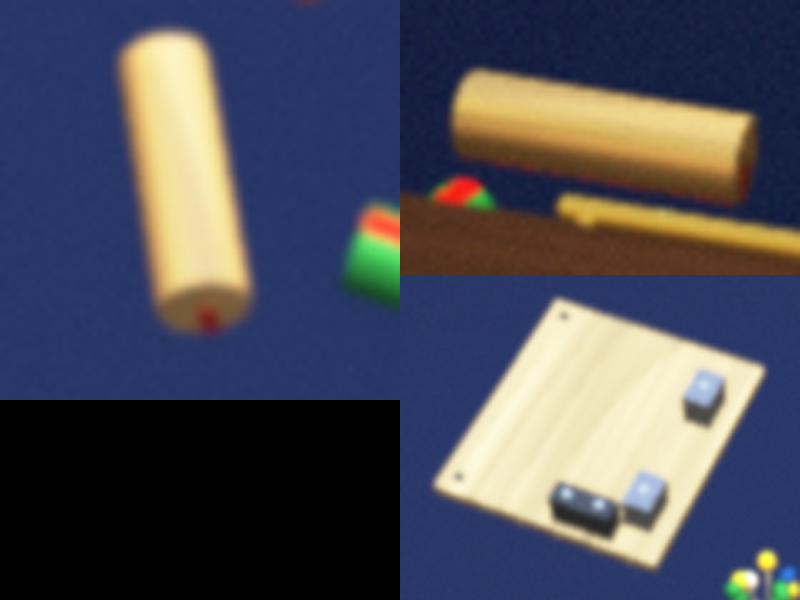

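The choice holds: the crop shows a pale rod with the line near the bottom, leaning slightly to +y (red mark at the foot of the near end face, about scene (396,226)). The jig corner with the end stop is at its +x end. I'll move towards the rod and look at the jig on the way.

```bash
python3 -m creep '[[[20,38,0,-2.6],[20,36,0,-2.6],[20,36,0,-2.6],[20,36,0,-2.6],[20,36,0,-2.6],[20,36,0,-2.6],[20,36,0,-2.6],[20,36,0,-2.6],[10,30,0,-2.6],[0,0,0,-2.6]]]'
python3 - <<'E'
from h import *
c=cam("wrist"); save(c,"w1.png"); print(c["xyz"],c["mount"].tolist() if hasattr(c["mount"],"tolist") else c["mount"])
E
```

```text
time_s: 1.03
tool_pos: [0.3972, -0.2052, 0.2315]
tcp_rot: [[0.999, -0.047, 0.001], [-0.047, -0.999, 0.001], [0.001, -0.001, -1.0]]
contact_force: [-0.6, -0.9, -0.4]
gripper_width: 0.0854
finger_force: 0.0
[ 0.47264729 -0.20777999  0.3740928 ] [[0.0003063758133402099, -0.9554258142328355, -0.29523112917066074, 0.07563030904921053], [0.9999999459011611, 0.0003280627897626833, -2.3926546237867114e-05, -0.0011192679850137166], [0.0001197143877815654, -0.2952311058684845, 0.9554258630559126, -0.14251614649055203], [0.0, 0.0, 0.0, 1.0]]
```

View pics/w1.png

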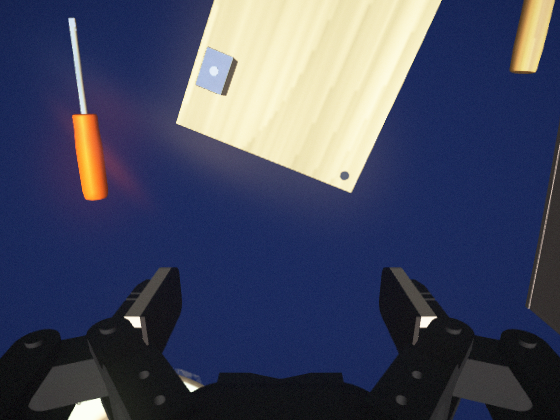

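```bash
python3 -m creep '[[[40,-5,10,0],[40,-5,10,0],[30,-5,10,0],[0,0,0,0],[0,0,0,0]]]'
python3 - <<'E'
from h import *
c=cam("wrist"); save(c,"w2.png"); np.save("w2.npy",c,allow_pickle=True)
print(c["xyz"])
E
```

```text
time_s: 1.5
tool_pos: [0.5065, -0.2253, 0.2605]
tcp_rot: [[0.999, -0.048, -0.001], [-0.048, -0.999, 0.001], [-0.001, -0.001, -1.0]]
contact_force: [-0.1, 0.6, -0.4]
gripper_width: 0.0855
finger_force: 0.0
[ 0.58230235 -0.22791049  0.40292013]
```

View pics/w2.png

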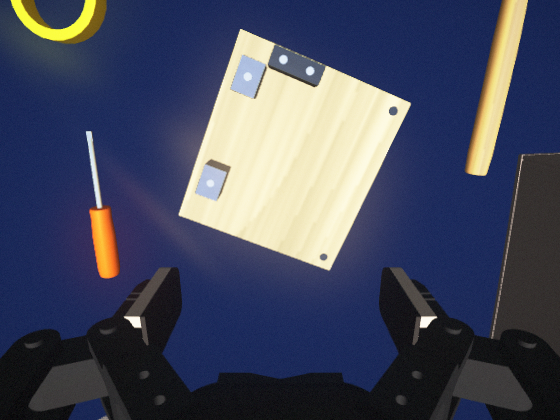

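The wrist view shows the whole board: corners near (240,30), (410,103), (330,270), (179,215), end stop at (297,64), fence blocks at (248,76) and (211,182). I'll fit the jig, then go over the rod.

```bash
cat >> h.py <<'E'
def jigfit(c,pts):
    g=cv2.cornerSubPix(cv2.cvtColor(c["img"],cv2.COLOR_RGB2GRAY),np.float32(pts).reshape(-1,1,2),(6,6),(-1,-1),(3,50,.01)).reshape(-1,2)
    W=np.array([at(c,p,.012)[:2] for p in g])
    L=np.array([[.11,.1],[.11,-.1],[-.11,-.1],[-.11,.1]])
    A=L.T@(W-W.mean(0)); th=np.arctan2(A[0,1]-A[1,0],A[0,0]+A[1,1]); R=np.array([[np.cos(th),-np.sin(th)],[np.sin(th),np.cos(th)]])
    t=W.mean(0); print("px",g.round(1).tolist(),"resid mm",((W-(L@R.T+t))*1e3).round(1).tolist())
    return t,th,R
E
python3 - <<'E'
from h import *
c=np.load("w2.npy",allow_pickle=True).item()
t,th,R=jigfit(c,[(240,30),(410,103),(330,270),(179,215)])
print("jig",t,np.degrees(th),"home",t+R@[.01,.038])
print("screwdriver",at(c,(90,132),.01),at(c,(108,277),.02))
s=cam("scene"); 
jigfit(s,[(236,241),(172,215),(208,164),(270,185)])
E
python3 -m creep '[[[2,40,0,-2.5],[2,40,0,0],[2,40,0,0],[2,40,0,0],[2,40,0,0],[2,40,0,0],[2,40,0,0],[2,40,0,0],[2,40,0,0],[2,40,0,0]]]'
python3 -m creep '[[[0,40,0,0],[0,20,0,0],[0,0,0,0],[0,0,0,0]]]'
python3 - <<'E'
from h import *
c=cam("wrist"); save(c,"w3.png"); np.save("w3.npy",c,allow_pickle=True)
E
```

```text
px [[240.1999969482422, 28.200000762939453], [410.79998779296875, 102.9000015258789], [328.8999938964844, 270.29998779296875], [177.6999969482422, 214.6999969482422]] resid mm [[-0.4, -0.3], [-0.0, 0.4], [0.4, 0.1], [0.1, -0.2]]
jig [ 0.51551943 -0.23472061] -24.588138456609325 home [ 0.54042417 -0.20432729]
screwdriver [ 0.55983073 -0.01030353  0.01      ] [ 0.38140844 -0.00076705  0.02      ]
px [[236.10000610351562, 242.5], [169.39999389648438, 217.6999969482422], [206.60000610351562, 161.5], [269.20001220703125, 182.5]] resid mm [[2.2, 0.6], [-0.0, -0.9], [-1.6, -0.9], [-0.6, 1.1]]
time_s: 2.43
tool_pos: [0.5247, 0.1765, 0.2616]
tcp_rot: [[0.996, -0.093, 0.001], [-0.093, -0.996, 0.0], [0.001, -0.0, -1.0]]
contact_force: [1.7, -0.3, 0.4]
gripper_width: 0.0855
finger_force: 0.0
time_s: 2.77
tool_pos: [0.5251, 0.2354, 0.2612]
tcp_rot: [[0.996, -0.091, -0.0], [-0.091, -0.996, -0.0], [-0.0, 0.0, -1.0]]
contact_force: [0.2, 0.2, -0.1]
gripper_width: 0.0853
finger_force: 0.0
```

View pics/w3.png

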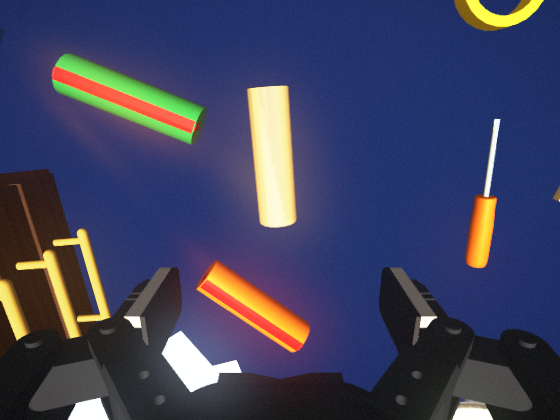

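The wrist view shows the pale rod alone at (272,157), with the orange look-alike at (255,305) and the green one at (130,97). No red is visible on top of the rod.

```bash
cat >> h.py <<'E'
from scipy.optimize import minimize
def ends(p,z):
    a=np.array([np.cos(p[2]),np.sin(p[2]),0]); n=np.array([-a[1],a[0],0]); k=np.array([0,0,1.])
    C=np.array([p[0],p[1],z]); return C,a,n,k
def sil(c,p,z):
    C,a,n,k=ends(p,z); T=np.linspace(0,2*np.pi,40)
    P=np.array([proj(c,C+s*.075*a+.022*(np.cos(t)*n+np.sin(t)*k)) for s in(1,-1) for t in T],np.float32)
    return cv2.convexHull(P).reshape(-1,2)
def masks(c):
    h=cv2.cvtColor(c["img"],cv2.COLOR_RGB2HSV).astype(int); H,S,V=h[...,0],h[...,1],h[...,2]
    red=((H<6)|(H>172))&(S>140)&(V>70)
    pale=(H>7)&(H<30)&(S>25)&(V>60)&(S<215)
    return pale,red
def rodfit(c,p0,z=.022):
    pale,red=masks(c); h0=sil(c,p0,z)
    roi=np.zeros(pale.shape,np.uint8); cv2.fillConvexPoly(roi,np.int32(h0),1); roi=cv2.dilate(roi,np.ones((13,13)))
    m=((pale|red)&(roi>0)).astype(np.float32); m4=cv2.GaussianBlur(m,(0,0),.8)
    def cost(q):
        p=np.array(p0)+np.array([q[0]*.005,q[1]*.005,q[2]*.03]); im=np.zeros(m.shape,np.uint8)
        cv2.fillConvexPoly(im,np.int32(np.round(sil(c,p,z)*16)),255,cv2.LINE_AA,4)
        return np.abs(im/255.-m4).sum()/m.sum()
    r=minimize(cost,[0,0,0],method="Nelder-Mead",options=dict(initial_simplex=[[0,0,0],[1,0,0],[0,1,0],[0,0,1]],xatol=.01,fatol=1e-5))
    q=r.x; return np.array(p0)+np.array([q[0]*.005,q[1]*.005,q[2]*.03]),r.fun
def line_end(c,p,z=.022,s=1):
    "angle from up, + towards +n(left of axis), from red on end face s"
    C,a,n,k=ends(p,z); E=C+s*.075*a; _,red=masks(c); v,w=[],0
    for y,x in np.argwhere(red):
        o,d=ray(c,(x,y)); 
        if d@a*s>=0: continue
        X=o+d*((E-o)@a)/(d@a)-E; u=np.array([X@n,X@k])
        if np.hypot(*u)<.023: v.append(u)
    v=np.array(v); 
    if len(v)==0: return None,0
    m=v.mean(0); return np.degrees(np.arctan2(m[0],m[1])),len(v)
def line_top(c,p,z=.022):
    "angle from up, from red on the upper skin; edges and middle"
    C,a,n,k=ends(p,z); _,red=masks(c); out=[]
    for y,x in np.argwhere(red):
        o,d=ray(c,(x,y)); oo=o-C; 
        A=d-(d@a)*a; B=oo-(oo@a)*a; q=[A@A,2*A@B,B@B-.022**2]; D=q[1]**2-4*q[0]*q[2]
        if D<0: continue
        t=(-q[1]-D**.5)/2/q[0]; X=oo+t*d
        if abs(X@a)<.07: out.append(np.degrees(np.arctan2(X@n,X@k)))
    return (np.median(out),np.percentile(out,[3,97]),len(out)) if out else None
E
python3 - <<'E'
from h import *
c=np.load("w3.npy",allow_pickle=True).item()
p,f=rodfit(c,[.535,.245,-.05]); print("wrist",p,np.degrees(p[2]),f)
s=cam("scene"); q,f=rodfit(s,p); print("scene",q,f); print(line_end(s,q),line_end(s,p),line_end(cam("side"),p,s=-1))
print("orange",at(c,(210,275),.022),at(c,(240,280),.022))
E
```

```text
wrist [ 0.54132236  0.24331402 -0.0191299 ] -1.096062549935767 0.046083659315943847
scene [ 0.53767792  0.2425784  -0.0238209 ] 0.11047675770263943
(np.float64(163.49287293402918), 5) (np.float64(168.00467160927758), 5) (np.float64(135.75297947226275), 4)
orange [0.40259914 0.33511005 0.022     ] [0.39237391 0.29876979 0.022     ]
```

```bash
python3 -m creep '[[[8,4,-35,2],[8,4,-35,2],[0,0,-35,0],[0,0,-35,0],[0,0,-35,0],[0,0,-35,0],[0,0,-25,0],[0,0,-15,0],[0,0,-7,0],[0,0,0,0]]]'; python3 -m creep '[[[0,0,0,0],[0,0,0,0],[0,0,0,0],[0,0,0,0]]]' 52 20;  python3 - <<'E'
from h import *
s=cam("scene"); w=cam("wrist"); save(w,"w4.png"); q,f=rodfit(s,[.541,.243,-.02]); print("scene",q,f,line_end(s,q))
E
```

```text
time_s: 3.75
tool_pos: [0.5414, 0.2421, 0.0032]
tcp_rot: [[1.0, -0.024, -0.002], [-0.024, -1.0, -0.001], [-0.002, 0.001, -1.0]]
contact_force: [0.5, 0.0, -0.3]
gripper_width: 0.0851
finger_force: 0.0
time_s: 4.08
tool_pos: [0.5423, 0.2435, 0.0054]
tcp_rot: [[1.0, -0.023, 0.002], [-0.023, -1.0, 0.001], [0.002, -0.001, -1.0]]
contact_force: [-0.1, 0.3, -0.5]
gripper_width: 0.0522
finger_force: 0.0
scene [ 0.53825527  0.24249536 -0.0130346 ] 0.6092260576871219 (np.float64(163.86868400077734), 6)
```

View pics/w4.png

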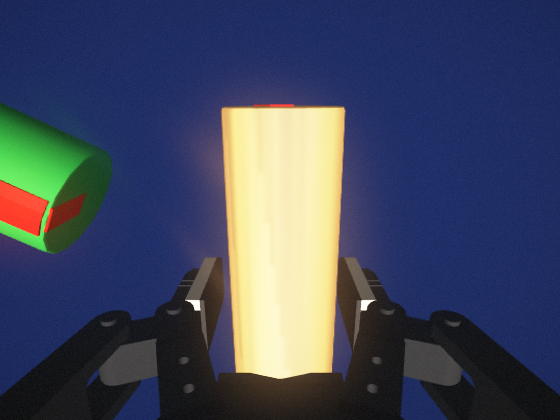

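The rod is caged with about 4 mm play on each side (rod spans columns 225-343). Red shows at the foot of the far end face at (275,104). I'll roll it towards -y.

```bash
python3 -m creep '[[[0,-3,0,0],[0,-4,0,0],[0,-5,0,0],[0,-6,0,0],[0,-7,0,0],[0,-7,0,0],[0,-7,0,0],[0,-6,0,0],[0,-5,0,0],[0,-3,0,0]]]';python3 -m creep '[[[0,-2,0,0],[0,-1,0,0],[0,0,0,0],[0,0,0,0],[0,0,0,0]]]';  python3 - <<'E'
from h import *
w=cam("wrist"); save(w,"w5.png"); o=get_obs()["tool_pos"]
q,f=rodfit(w,[.541,o[1],-.02]); print(q,f,line_top(w,q),line_end(cam("scene"),q))
E
```

```text
time_s: 5.02
tool_pos: [0.5418, 0.1896, 0.0042]
tcp_rot: [[1.0, -0.023, -0.0], [-0.023, -1.0, 0.0], [-0.0, -0.0, -1.0]]
contact_force: [-0.2, -0.2, -0.4]
gripper_width: 0.0519
finger_force: 0.0
time_s: 5.43
tool_pos: [0.5418, 0.1876, 0.0043]
tcp_rot: [[1.0, -0.023, -0.0], [-0.023, -1.0, 0.0], [-0.0, -0.0, -1.0]]
contact_force: [-0.2, 0.5, -0.8]
gripper_width: 0.0521
finger_force: 0.0
[ 0.53985457  0.18516583 -0.01617648] 0.12948484437699345 (np.float64(8.66554798265392), array([-7.60364152, 26.21004638]), 10570) (np.float64(4.972481668185379), 5)
```

View pics/w5.png

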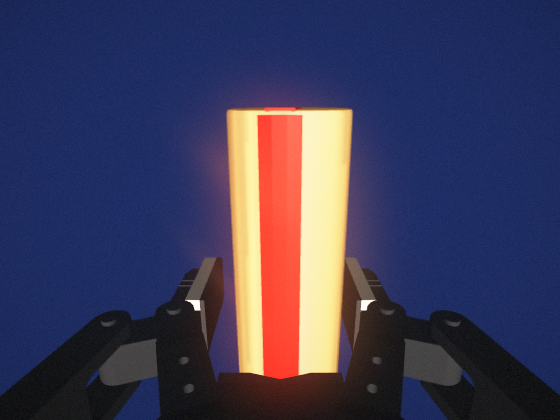

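The rod rolled cleanly: the line is on top but about 8.7° towards +y (line columns 258-302, rod 228-352). The rod sits about 2 mm right of the finger centre. I'll shift -5.6 mm in y so that closing rolls it the rest.

```bash
python3 -m creep '[[[0,-2,0,0],[0,-2,0,0],[0,-1.6,0,0],[0,0,0,0],[0,0,0,0],[0,0,0,0]]]' 45.5;  python3 - <<'E'
from h import *
w=cam("wrist"); save(w,"w6.png"); o=get_obs()["tool_pos"];print(o,get_obs()["gripper_width"])
q,f=rodfit(w,[.541,o[1],-.02]); print(q,f,line_top(w,q),line_end(cam("scene"),q))
E
```

```text
time_s: 6.03
tool_pos: [0.5419, 0.1817, 0.0043]
tcp_rot: [[1.0, -0.023, 0.0], [-0.023, -1.0, 0.0], [0.0, -0.0, -1.0]]
contact_force: [0.2, 0.2, 0.5]
gripper_width: 0.0454
finger_force: 0.0
[0.54186402 0.18174675 0.00428486] 0.045381235762281105
[ 0.53974903  0.18273245 -0.01791532] 0.14817688227554912 (np.float64(1.0935594444115673), array([-15.7950318 ,  18.07457784]), 10785) (np.float64(-4.1387957115673), 5)
```

```bash
python3 -m creep '[[[0,0,0,0],[0,0,0,0],[0,0,0,0],[0,0,0,0]]]' 40 45; python3 -m creep '[[[0,0,10,0],[0,0,20,0],[0,0,30,0],[0,0,30,0],[0,0,10,0],[0,0,0,0],[0,0,0,0]]]'
python3 - <<'E'
from h import *
w=cam("wrist"); save(w,"w7.png"); O=get_obs(); o=O["tool_pos"]; print(o)
R=np.array(O["tcp_rot"]); print("toolyaw",np.degrees(np.arctan2(R[1,0],R[0,0])))
for z in (o[2]+.018,):
    q,f=rodfit(w,[.540,o[1],-.02],z); print(q,f,line_top(w,q,z))
    s=cam("scene");q,f=rodfit(s,q,z); print(q,f)
E
```

```text
time_s: 6.47
tool_pos: [0.5419, 0.1818, 0.0045]
tcp_rot: [[1.0, -0.023, 0.0], [-0.023, -1.0, 0.0], [0.0, -0.0, -1.0]]
contact_force: [-1.9, -0.0, 5.6]
gripper_width: 0.0425
finger_force: 45.3
time_s: 7.05
tool_pos: [0.5417, 0.1817, 0.1041]
tcp_rot: [[1.0, -0.023, 0.0], [-0.023, -1.0, 0.0], [0.0, -0.0, -1.0]]
contact_force: [0.0, -0.0, -2.1]
gripper_width: 0.0426
finger_force: 46.3
[0.5412624  0.18165534 0.10311894]
toolyaw -1.3072173611201627
[ 0.53979102  0.18297748 -0.02189771] 0.15016115927411836 (np.float64(1.2380026690234978), array([-15.75938283,  18.16869592]), 10720)
[ 0.53913763  0.18312708 -0.04612489] 0.6393685494834519
```

```bash
python3 -m creep '[[[-2,-20,0,-2],[-2,-35,0,-2],[-2,-40,0,-2],[-2,-40,0,-2],[-2,-40,0,-2],[-2,-40,0,-2],[-2,-40,0,-2],[-2,-40,0,-2],[-2,-40,0,-2],[-1,-30,0,-2]]]'; python3 -m creep '[[[0,-20,0,-2],[0,-9,0,-1.3],[0,0,0,0],[0,0,0,0]]]'
python3 - <<'E'
from h import *
w=cam("wrist"); save(w,"w8.png"); O=get_obs(); o=O["tool_pos"]; print(o)
R=np.array(O["tcp_rot"]); ty=np.arctan2(R[1,0],R[0,0]);print("toolyaw",np.degrees(ty))
z=o[2]+.018; q,f=rodfit(w,[o[0]-.0015,o[1],ty],z); print(q,np.degrees(q[2]),f,line_top(w,q,z))
E
```

```text
time_s: 7.98
tool_pos: [0.5216, -0.1859, 0.1027]
tcp_rot: [[0.931, -0.366, -0.002], [-0.366, -0.931, 0.001], [-0.002, 0.0, -1.0]]
contact_force: [1.0, -0.3, -1.1]
gripper_width: 0.0427
finger_force: 46.4
time_s: 8.32
tool_pos: [0.5224, -0.2116, 0.1032]
tcp_rot: [[0.909, -0.416, -0.001], [-0.416, -0.909, 0.001], [-0.002, -0.001, -1.0]]
contact_force: [0.9, 0.6, -1.9]
gripper_width: 0.0427
finger_force: 46.4
[ 0.52262403 -0.21113828  0.10346414]
toolyaw -24.53661843044545
[ 0.5235402  -0.21128408 -0.43956762] -25.18536931871236 0.20695183051835359 (np.float64(3.2222883117187617), array([-12.88187798,  19.74802785]), 10400)
```

View pics/w8.png

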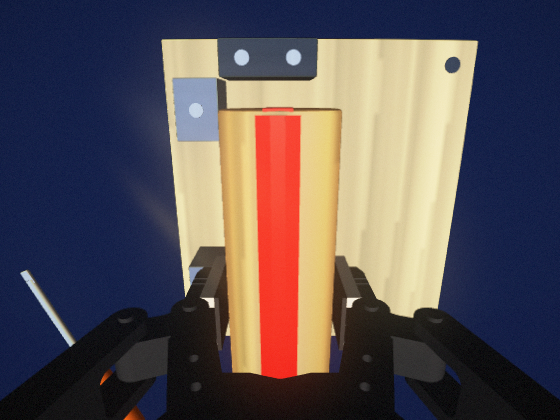

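The rod is held over the board, aligned with it and clear of the end stop (268,58) and fence block (197,108), with the line on top. I'll lower it.

```bash
python3 -m creep '[[[0,0,-20,0],[0,0,-25,0],[0,0,-20,0],[0,0,-10,0],[0,0,-6,0],[0,0,-3,0],[0,0,-1,0],[0,0,0,0],[0,0,0,0]]]'; python3 -m creep '[[[0,0,-0.7,0],[0,0,-0.7,0],[0,0,0,0]]]'
```

```text
time_s: 9.12
tool_pos: [0.5233, -0.2124, 0.0202]
tcp_rot: [[0.909, -0.416, 0.001], [-0.416, -0.909, -0.001], [0.001, -0.0, -1.0]]
contact_force: [-0.9, 0.6, -2.0]
gripper_width: 0.0429
finger_force: 46.4
time_s: 9.37
tool_pos: [0.5229, -0.2123, 0.018]
tcp_rot: [[0.909, -0.416, 0.0], [-0.416, -0.909, -0.0], [0.0, -0.0, -1.0]]
contact_force: [0.3, 0.2, -2.5]
gripper_width: 0.0426
finger_force: 46.4
```

```bash
python3 -m creep '[[[0,0,-0.7,0],[0,0,0,0],[0,0,0,0]]]';python3 -m creep '[[[0,0,-0.7,0],[0,0,0,0],[0,0,0,0]]]'
```

```text
time_s: 9.62
tool_pos: [0.5228, -0.2122, 0.0171]
tcp_rot: [[0.909, -0.416, -0.0], [-0.416, -0.909, 0.0], [-0.0, -0.0, -1.0]]
contact_force: [-0.2, -0.1, -1.9]
gripper_width: 0.0423
finger_force: 46.4
time_s: 9.87
tool_pos: [0.5229, -0.2123, 0.0166]
tcp_rot: [[0.909, -0.416, 0.0], [-0.416, -0.909, -0.0], [0.0, -0.0, -1.0]]
contact_force: [-0.6, -0.4, 1.0]
gripper_width: 0.0428
finger_force: 46.7
```

Resting on the board. Now towards the fence (jig +y = 0.416, 0.909).

```bash
python3 -m creep '[[[0.83,1.82,0,0],[0.83,1.82,0,0],[0.83,1.82,0,0],[0.83,1.82,0,0],[0.62,1.36,0,0],[0.42,0.91,0,0],[0,0,0,0],[0,0,0,0]]]';python3 -m creep '[[[0.42,0.91,0,0],[0,0,0,0],[0,0,0,0]]]'; python3 -m creep '[[[0.42,0.91,0,0],[0,0,0,0],[0,0,0,0]]]'
```

```text
time_s: 10.53
tool_pos: [0.5274, -0.2025, 0.0166]
tcp_rot: [[0.909, -0.416, 0.0], [-0.416, -0.909, 0.0], [0.0, -0.0, -1.0]]
contact_force: [0.7, 1.5, 3.0]
gripper_width: 0.0427
finger_force: 46.7
time_s: 10.78
tool_pos: [0.5277, -0.2018, 0.0166]
tcp_rot: [[0.909, -0.416, 0.0], [-0.416, -0.909, -0.0], [0.0, -0.0, -1.0]]
contact_force: [0.6, -1.6, 4.4]
gripper_width: 0.0426
finger_force: 46.8
time_s: 11.03
tool_pos: [0.5281, -0.201, 0.0165]
tcp_rot: [[0.909, -0.416, 0.0], [-0.416, -0.909, -0.0], [0.0, 0.0, -1.0]]
contact_force: [-0.7, -3.0, 4.4]
gripper_width: 0.0429
finger_force: 46.9
```

```bash
python3 -m creep '[[[1.82,-0.83,0,0],[1.82,-0.83,0,0],[1.82,-0.83,0,0],[1.82,-0.83,0,0],[0.91,-0.42,0,0],[0,0,0,0],[0,0,0,0]]]'
```

```text
time_s: 11.62
tool_pos: [0.5359, -0.2041, 0.0165]
tcp_rot: [[0.909, -0.416, -0.001], [-0.416, -0.909, 0.001], [-0.001, -0.001, -1.0]]
contact_force: [-5.8, 2.9, 10.1]
gripper_width: 0.0426
finger_force: 47.6
```

```bash
python3 -m creep '[[[0.91,-0.42,0.5,0],[0.91,-0.42,0,0],[0.91,-0.42,0,0],[0,0,0,0],[0,0,0,0]]]'; python3 -m creep '[[[0.91,-0.42,0,0],[0,0,0,0],[0,0,0,0]]]'
```

```text
time_s: 12.03
tool_pos: [0.5389, -0.2058, 0.0167]
tcp_rot: [[0.909, -0.416, -0.0], [-0.416, -0.909, 0.0], [-0.0, -0.0, -1.0]]
contact_force: [-0.3, 0.1, -2.0]
gripper_width: 0.0427
finger_force: 46.6
time_s: 12.28
tool_pos: [0.5399, -0.2063, 0.0169]
tcp_rot: [[0.909, -0.416, 0.0], [-0.416, -0.909, 0.0], [-0.0, -0.0, -1.0]]
contact_force: [-0.4, -0.3, -1.3]
gripper_width: 0.043
finger_force: 46.6
```

```bash
python3 -m creep '[[[0.42,0.91,0,0],[0,0,0,0],[0.42,0.91,0,0],[0,0,0,0],[0,0,0,0]]]'; python3 -m creep '[[[0.91,-0.42,0,0],[0,0,0,0],[0,0,0,0]]]'; python3 -m creep '[[[0.91,-0.42,0,0],[0,0,0,0],[0,0,0,0]]]'
```

```text
time_s: 12.7
tool_pos: [0.5402, -0.2054, 0.017]
tcp_rot: [[0.909, -0.417, -0.001], [-0.417, -0.909, -0.001], [-0.0, 0.002, -1.0]]
contact_force: [-5.6, -10.2, -2.0]
gripper_width: 0.0428
finger_force: 46.7
time_s: 12.95
tool_pos: [0.5406, -0.2056, 0.0168]
tcp_rot: [[0.909, -0.417, -0.002], [-0.417, -0.909, -0.001], [-0.001, 0.002, -1.0]]
contact_force: [-10.1, -8.4, -0.5]
gripper_width: 0.0426
finger_force: 46.8
time_s: 13.2
tool_pos: [0.5413, -0.206, 0.0166]
tcp_rot: [[0.909, -0.417, -0.003], [-0.417, -0.909, -0.001], [-0.002, 0.002, -1.0]]
contact_force: [-11.1, -8.1, -2.1]
gripper_width: 0.043
finger_force: 46.8
```

```bash
python3 -m creep '[[[0.91,-0.42,0,0],[0,0,0,0],[0,0,0,0]]]'; python3 -m creep '[[[0.91,-0.42,0,0],[0,0,0,0],[0,0,0,0]]]'
python3 - <<'E'
from h import *
w=cam("wrist"); save(w,"w9.png")
E
```

```text
time_s: 13.45
tool_pos: [0.5417, -0.2061, 0.0166]
tcp_rot: [[0.909, -0.417, -0.004], [-0.417, -0.909, -0.0], [-0.003, 0.002, -1.0]]
contact_force: [-15.8, -5.5, 2.7]
gripper_width: 0.0429
finger_force: 47.3
time_s: 13.7
tool_pos: [0.5417, -0.2061, 0.0165]
tcp_rot: [[0.909, -0.416, -0.006], [-0.416, -0.909, 0.001], [-0.006, 0.002, -1.0]]
contact_force: [-25.8, -2.5, 10.0]
gripper_width: 0.0427
finger_force: 48.0
```

View pics/w9.png

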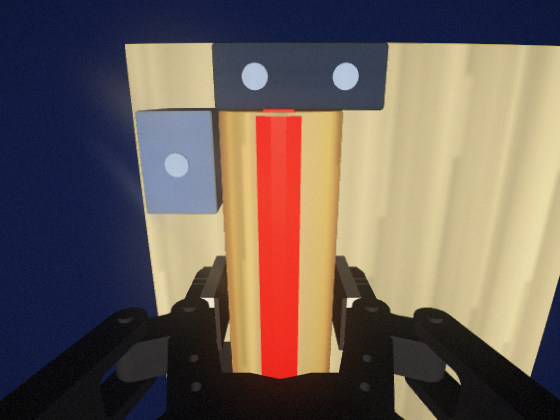

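It is home: the rod's end is at the end stop (edge at row 108) and its side at the fence block (column 220), and both press (about 22 N on the stop, 13 N on the fence). I'll add a bit on the fence, then relax and release.

```bash
python3 -m creep '[[[0.25,0.55,0,0],[0,0,0,0],[0,0,0,0]]]'; python3 -m creep '[[[-0.6,0.0,0,0],[-0.6,0,0,0],[0,0,0,0],[0,0,0,0]]]'
```

```text
time_s: 14.0
tool_pos: [0.5417, -0.2061, 0.0166]
tcp_rot: [[0.909, -0.417, -0.006], [-0.417, -0.909, 0.0], [-0.006, 0.003, -1.0]]
contact_force: [-27.6, -7.7, 9.7]
gripper_width: 0.0429
finger_force: 47.9
time_s: 14.33
tool_pos: [0.5417, -0.2061, 0.0166]
tcp_rot: [[0.909, -0.417, -0.004], [-0.417, -0.909, -0.0], [-0.003, 0.002, -1.0]]
contact_force: [-16.0, -7.4, 1.4]
gripper_width: 0.043
finger_force: 47.0
```

```bash
python3 -m creep '[[[-0.6,-0.3,0,0],[-0.6,-0.3,0,0],[0,0,0,0],[0,0,0,0]]]'; python3 -m creep '[[[0,0,0,0],[0,0,0,0],[0,0,0,0],[0,0,0,0],[0,0,0,0]]]' 62 20
python3 - <<'E'
from h import *
w=cam("wrist"); O=get_obs(); z=.034
q,f=rodfit(w,[.5404,-.2043,np.radians(-24.6)],z); print(q,f,line_top(w,q,z),O["gripper_width"])
E
```

```text
time_s: 14.67
tool_pos: [0.5416, -0.2062, 0.0167]
tcp_rot: [[0.909, -0.416, -0.001], [-0.416, -0.909, 0.0], [-0.001, 0.0, -1.0]]
contact_force: [-6.2, -2.1, -3.1]
gripper_width: 0.0432
finger_force: 46.8
time_s: 15.08
tool_pos: [0.5424, -0.2062, 0.0171]
tcp_rot: [[0.909, -0.416, 0.0], [-0.416, -0.909, -0.0], [0.0, -0.0, -1.0]]
contact_force: [-0.1, -0.0, -1.9]
gripper_width: 0.0618
finger_force: 0.0
[ 0.53914172 -0.20483221 -0.43206933] 0.22244919346817424 (np.float64(3.6445092322928123), array([-12.55516051,  20.43311332]), 9757) 0.06170194617299226
```

Released. I'll lift straight up, back off and check.

```bash
python3 -m creep '[[[0,0,5,0],[0,0,15,0],[0,0,25,0],[0,0,35,0],[0,0,40,0],[0,0,40,0],[-10,0,30,0],[-10,0,10,0],[0,0,0,0],[0,0,0,0]]]'
python3 - <<'E'
from h import *
w=cam("wrist"); save(w,"w10.png"); z=.034
q=[.5404,-.2043,np.radians(-24.59)]; print(line_top(w,q,z))
_,red=masks(w)
h=sil(w,q,z); im=w["img"].copy(); cv2.polylines(im,[np.int32(h)],True,(0,255,0),1)
x0,y0=np.int32(h.min(0))-60; x1,y1=np.int32(h.max(0))+60; x0=max(x0,0);y0=max(y0,0)
b=cv2.resize(np.hstack([w["img"][y0:y1,x0:x1],im[y0:y1,x0:x1]]),None,fx=1.6,fy=1.6); b=b[:600,:800]; print(b.shape,x0,y0)
cv2.imwrite("pics/f.png",b[:,:,::-1])
E
```

```text
time_s: 15.97
tool_pos: [0.522, -0.2062, 0.2171]
tcp_rot: [[0.909, -0.417, 0.001], [-0.417, -0.909, -0.0], [0.001, -0.0, -1.0]]
contact_force: [0.6, -0.2, -1.9]
gripper_width: 0.062
finger_force: 0.0
(np.float64(0.7436511108203591), array([-14.59478231,  16.27486147]), 2145)
(458, 541, 3) 186 21
```

View pics/f.png

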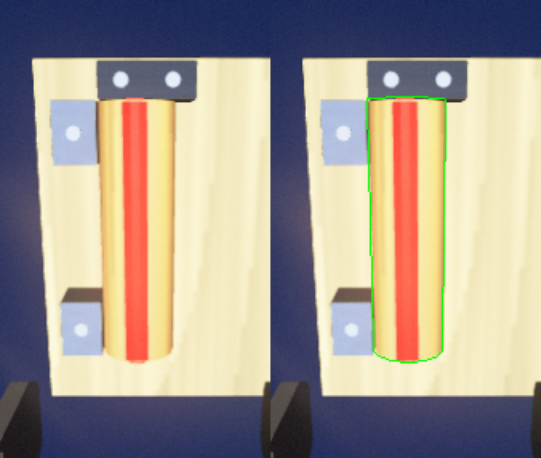

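The rod lies flush with both fence blocks and the end stop, on its predicted home outline, with the line within about 1° of the top.

```bash
python3 -c "from bench import finish_job; print(finish_job())"
```

```text
the job is handed in; nothing more can be done
None
```

The rod is handed in lying flush against the fence and the end stop with the red line within about 1° of the top, after pressing about 22 N on the stop and 18 N on the fence, at about 16 s; I viewed 11 pictures, one over the limit of 10.

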